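# Load the spare cell into the emergency lamp

### The job

Lift the sprung hold-down arm on the wooden block until it stays open by itself, then take out the spare battery cell. Load it in the bay of the emergency lamp: flat end pressing the coil-spring plate back, nub end rolled down past the retaining lip, so that it lies fully home, level and held between spring and end wall under the lip. Leave the arm standing open, and do not knock or shift the canister, jar or ladle.

Things in the scene. Friction and masses are not known exactly. Their poses are not given: they have to be found in the camera images.
- cell_nub (a point): Tip of the cell's nub, 32 mm from cell_mid along the cell's x; same axes.
- block: Wooden spare-cell block, fixed to the counter; origin under the cell's centre, z up, x along the cell towards the clamp's hinge. Base x -45 to +89 mm, 60 mm wide, 16 mm high. The cell lies on a narrow V rail (31 mm wide): both its sides are open to fingers from above, down to the base. Thin stops, 40 mm above the counter, stand 2 to 5 mm off the cell's ends.
- cradle (a point): Where the cell's centre lies in the block, 45 mm above the counter; axes as the block.
- clamp_hinge (a point): Hinge of the sprung hold-down arm: 66 mm along the block's +x from cradle, 68 mm above the counter; the hinge axis is the block's y. Steel cheeks 29 mm wide over all, 74 mm high; a small coil spring and its lug stand on the +y side, out to y = +30 mm.
- clamp_handle (a point): Centre of the cross-bar handle at the arm's free end: aluminium cylinder 16 mm diameter, 26 mm long, axis parallel to the hinge; when shut it is 113 mm from the hinge (towards -x of the block), 76 mm above the counter, 18 mm beyond the cell's flat end. The arm (12 mm wide, 4 mm thick) runs lengthwise over the cell and presses it down with a pad. The point turns with the arm.
- clamp_arm (a joint): Angle of the hold-down arm, rad: 0 lying shut on the cell, 1.75 fully open (leaning back past upright, away from the cell). An over-centre spring pulls it shut below 0.85 rad (about 4 N at the handle) and throws it open and holds it there above 0.85.
- lamp: White plastic emergency lamp lying with its cell bay open, fixed; origin on the counter under seat, x from the spring end to the lip end and lamp head. Base x -80 to +106 mm, 66 wide, 12 high. The V rail under the cell is 31 wide: both sides open to fingers down to the base. Back wall behind the spring x -73 to -53, 80 high. Neck 36 diameter, then round lamp head 68 diameter, x +58 to +100, top 79 high.
- seat (a point): Where the cell's centre must lie in the lamp's bay, 45 mm above the counter; axes as the lamp. Cell and seat x point alike when loaded. The fixed end wall's face is at x = +32 mm (the nub's tip touches it), the wall 36 mm wide.
- lip (a point): Mid-point of the inner top edge of the steel retaining lip on the end wall: 25 mm in x from seat, 68 mm above the counter; axes as the lamp. The lip is 26 mm wide, 4 mm thick (underside 64 mm above the counter) and reaches over the cell from x = +32 to +25 mm of seat.
- plate (a point): Centre of the front face of the sprung contact plate (coil spring behind it): flat steel, 30 mm wide, from 36 to 84 mm above the counter; its face stands at x = -23 mm from seat when free; moves with joint spring_plate.
- spring_plate (a joint): Travel of the sprung plate, m: 0 free, 0.024 fully pressed back (towards -x of seat). Force about 2 N free plus 0.3 N per mm. It reads 0.006 behind a properly seated cell; the cell must go some 10 mm further back to clear the lip.
- canister: Bystander: steel canister with flip latch, 96 mm diameter, 161 mm high, latch on its -x side reaching 57 mm out; loose; origin under its centre.
- jar: Bystander: glass jar 76 mm diameter, 130 mm high with its cork-like stopper; loose; origin under its centre.
- ladle: Bystander: aluminium ladle, 290 mm long, lying along its x, bowl (80 mm across) to +x; 40 mm high; loose; origin under its middle.
- cell: The cell itself (see cell_mid); its origin lies on its surface, on the underside at the start, 16.5 mm from cell_mid.
- cell_mid (a point): Centre of the spare D cell: steel-jacketed torch battery, body 33 mm diameter, 58 mm long, plus a brass nub 11 mm across standing 3 mm out of one end; about 0.14 kg. Origin on its axis, halfway along, so the flat end is 29 mm to -x, nub end face 29 mm to +x. x runs along the axis towards the nub. It starts level in the wooden block, nub towards the clamp's hinge.

How it is judged (in metres and radians):
On the way, in this order (a step that is already met when the one before it is completed fails the run):
1. the hold-down arm stands open by itself, the cell still in the block (value of joint clamp_arm above 1.4 rad and contact force between the fingers and clamp_arm below 0.1 N and distance between cell_mid and cradle below 0.012 m), for 0.2 s.
2. the cell is lifted out of the block (distance between cell_mid and cradle above 0.05 m), for 0.1 s.
At the end, for the whole second after the job is handed in: The cell rests in the lamp's bay within 4 mm of the seat lengthwise and sideways and level within 0.08 rad, not more than 3 mm high, nub towards the lip end, the spring plate pressed back 3 to 11 mm by it; the hold-down arm stands open (above 1.4 rad); all at rest (x of cell_mid in the frame of seat between -0.004 and 0.004 m and y of cell_mid in the frame of seat between -0.004 and 0.004 m and z of cell_mid in the frame of seat between -0.004 and 0.003 m and x of cell_nub in the frame of seat above 0.027 m and angle between the x axis of cell_mid and the x axis of seat, either way round below 0.08 rad and value of joint spring_plate between 0.003 and 0.011 m and value of joint clamp_arm above 1.4 rad and linear speed of cell below 0.01 m/s); the robot touches nothing.
It fails at once if the canister is shifted more than 15 mm or tipped (distance of canister from where it was at the start of the episode above 0.015 m or angle between canister's own z axis and vertical above 0.3 rad).
It fails at once if the jar is shifted more than 15 mm or tipped (distance of jar from where it was at the start of the episode above 0.015 m or angle between jar's own z axis and vertical above 0.3 rad).
It fails at once if the ladle is shifted more than 15 mm or tipped (distance of ladle from where it was at the start of the episode above 0.015 m or angle between ladle's own z axis and vertical above 0.3 rad).
It also fails if it takes over 58 s, if anything falls off the work surface, if the arm or the gripper's body presses on something with over 40 N, if the wrist force passes 120 N, or if a joint passes its speed limit or range.

### The arm

A 6-joint arm with a two-finger parallel gripper is mounted at the origin on the work surface. World frame = base frame: x ahead of the robot, y to its left, z up, the work surface at z = 0. Lengths are in mm, angles in degrees, forces in N, time in s.
With the tool pointing down it reaches from about 300 to 850 mm from the base axis. Payload 4.2 kg.
Tool frame: the origin (TCP) lies on the centre line of the jaws, within the pads' length; the fingertips stand 11 mm ahead of it and the grasp point (between the pads) lies 8 mm behind it; z points along the fingers, y is the direction in which the jaws open and shut (so a half turn about z gives the same grasp; the last joint's range is limited). The gripper opens to 91 mm and grips with 3 to 60 N. Pads are 32 mm wide; open, the fingers measure 118 mm over their backs; the gripper's body (76 mm by 178 mm) begins 60 mm behind the grasp point.
Start: joints at [-1.146, 18.312, 89.639, -0, 72.044, -1.146], TCP at [575.015, 0, 224.976] pointing down, gripper open.
Joint ranges: [-177.97, 177.97], [-48.28, 115.42], [12.27, 149.76], [-77.06, 257.06], [2.81, 150.46], [-146.56, 146.56]. Speed limits (degrees/s): [147.25, 147.25, 180, 180, 180, 180].

### API

Orientations are given as [roll, pitch, yaw] about the fixed x, y, z axes, in that order (R = Rz(yaw) Ry(pitch) Rx(roll)).
In Python, from workcell import env, grab_frame gives the robot as it stands. The module is installed in compiled form; this text tells all that it offers.
- The arm moves only by the tool arm_command, never from a script. Its argument "series" is one flat list of numbers, 6 for each row, row after row: the shift along the world's x, y, z each as a share of 400 mm, from -1 to 1, then the turn, a rotation vector about the world's x, y, z each as a share of 45 degrees, from -1 to 1. A call has 1 to 20 rows; each row shifts and turns the commanded pose from where the row before left it; what a row does not reach is not made up. A row lasts 1/12 s, in which the tool goes at most 41.7 mm and 7.16 degrees, less where a joint would pass 70% of its speed; a pose out of reach is approached as far as the arm can. A call with a number of a shift or a turn outside -1 to 1 is refused whole. A call with a gripper value outside its range is refused whole. "hand" is the opening, from 0 (shut) to 1 (fully open), set as the call begins (left out, the last holds). The fingers move at their own pace and stop on an object; "newtons" is the grip in N (left out, the last holds). Time passes only in rows, so rows that do not move let the fingers close. It gives the time, the measured TCP pose, the force and the opening at its end, in the units of the state.
- env.state(): the state, without advancing time (a new reading comes with each control period).
- grab_frame(name): name is "scene" or "side" or "wrist"; returns a dict with "frame" (384x512x3 uint8, red, green, blue), "intrinsics" (3x3 intrinsics, pixels), "R" (3x3) and "t" (3): a world point X has camera coordinates R X + t; the wrist camera has in their place "tool_from_camera" (4x4, takes a point from camera to tool coordinates, whose origin is the TCP and whose axes are the flange's). Camera axes: x right, y down, z forward; pixel columns grow to the right and rows downward; lengths in mm; the calibration is good to about 2 mm. A picture is of the moment at which its call begins: read the wrist's pose just before it. There is no depth.
- env.job_done(): hands the job in, once; it reports no verdict.
The state is a dict: "time_s": time; "qpos": joint angles; "qvel": joint speeds; "effort": joint torques, N m; "ee_pos": TCP position; "ee_rot": TCP orientation; "force": force on the tool from outside, world axes, zero at the start; "torque": the same for the moment, N m; "gripper_width": finger opening in mm.
Only numpy, scipy, OpenCV 4.12 (cv2) and the standard library are available. Lean on these libraries where they do the work, as an engineer would, in place of code of your own. Each camera call takes 0.05 s, during which the arm holds its last target.

## Working session

There is one attempt and no reset: what is moved stays moved. The work goes in short steps, Python scripts to look and compute and a tool call to move; the robot and the scene stay as the last step left them, time stands still between calls to the robot, and variables do not carry over. Pictures are saved under pics/ and viewed, and the job is handed in when it is done.

Besides the shell and the picture viewer there is one more tool, called after "Call:" as name(argument=value, ...) on one line, values as JSON. arm_command: Moves the arm, as the interface text tells. Shift numbers are shares of 400 mm and turn numbers shares of 45 degrees, none past 1 either way. Its arguments: {"type":"object","properties":{"series":{"type":"array"},"hand":{"type":"number"},"newtons":{"type":"number"}},"required":["series"]}

```bash
mkdir -p pics; ls
python3 - <<'E'
from workcell import env, grab_frame
import cv2,numpy as np,pickle
print(env.state())
for n in ["scene","side","wrist"]:
    f=grab_frame(n); cv2.imwrite(f"pics/{n}0.png",f["frame"][:,:,::-1]); pickle.dump(f,open(f"{n}0.pkl","wb"))
    print(n,{k:np.round(v,3).tolist() for k,v in f.items() if k!="frame"})
E
```

```text
pics
{'time_s': 0.0, 'qpos': array([-1.14500295e+00,  1.83504548e+01,  8.97065899e+01, -1.70291326e-04,
        7.20400827e+01, -1.14701605e+00]), 'qvel': array([ 0.00319421,  0.05227012, -0.00397505,  0.03576492,  0.02768532,
       -0.0473957 ]), 'effort': array([-5.01459035e-04, -4.12465632e+01, -2.31973493e+01,  7.28826877e-02,
        4.58198413e-02, -1.41870069e-04]), 'ee_pos': array([5.74531159e+02, 1.83782299e-02, 2.24130878e+02]), 'ee_rot': array([-1.79902889e+02, -1.78240955e-03,  9.00020642e+01]), 'force': array([ 0.33249061,  0.28497429, -0.44626159]), 'torque': array([-0.00865538,  0.0082589 ,  0.01749518]), 'gripper_width': 91.01792751279427}
scene {'intrinsics': [[478.259, 0.0, 259.869], [0.0, 478.259, 196.584], [0.0, 0.0, 1.0]], 'R': [[-0.906, 0.424, 0.02], [0.258, 0.588, -0.767], [-0.337, -0.689, -0.642]], 't': [442.702, -140.723, 1621.067]}
side {'intrinsics': [[458.373, 0.0, 260.402], [0.0, 458.373, 190.977], [0.0, 0.0, 1.0]], 'R': [[0.967, -0.253, -0.001], [-0.134, -0.509, -0.851], [0.215, 0.823, -0.526]], 't': [-506.727, 192.24, 855.019]}
wrist {'intrinsics': [[316.121, 0.0, 254.137], [0.0, 316.121, 196.344], [0.0, 0.0, 1.0]], 'tool_from_camera': [[0.0, -0.962, -0.274, 78.523], [1.0, 0.0, -0.001, -0.228], [0.001, -0.274, 0.962, -159.436], [0.0, 0.0, 0.0, 1.0]]}
```

View pics/scene0.png

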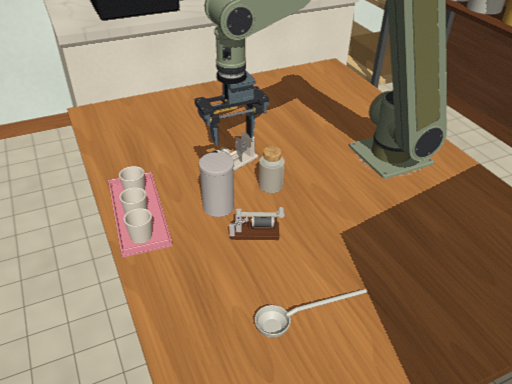

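View pics/side0.png

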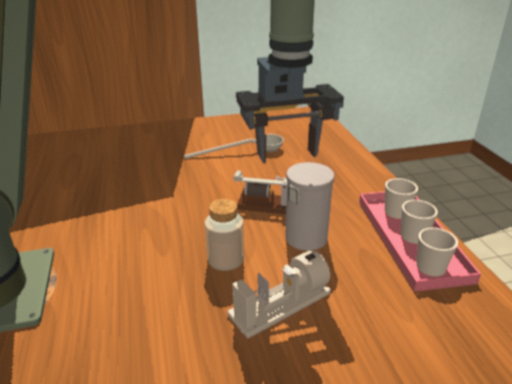

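View pics/wrist0.png

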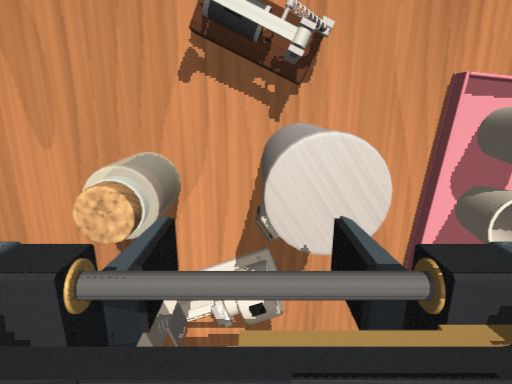

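```bash
cat > h.py <<'E'
import cv2,numpy as np,pickle
from workcell import env, grab_frame
def crop(img,x0,y0,w,h,s,name):
    c=cv2.resize(img[y0:y0+h,x0:x0+w][:,:,::-1],None,fx=s,fy=s,interpolation=cv2.INTER_CUBIC)
    for i in range(0,w,10):
        cv2.putText(c,str(x0+i),(i*s,8),0,.28,(0,0,255),1); cv2.line(c,(i*s,10),(i*s,14),(0,0,255),1)
    for j in range(0,h,10):
        cv2.putText(c,str(y0+j),(0,j*s+3),0,.28,(0,0,255),1)
    cv2.imwrite("pics/"+name+".png",c)
def proj(f,X):
    p=f["intrinsics"]@(f["R"]@np.asarray(X,float).T+np.asarray(f["t"]).reshape(3,1)); return (p[:2]/p[2]).T
def onz(f,uv,z):
    d=f["R"].T@np.linalg.inv(f["intrinsics"])@np.array([*uv,1.]); c=-f["R"].T@np.asarray(f["t"]); return c+d*(z-c[2])/d[2]
def rot(st):
    from scipy.spatial.transform import Rotation as Ro
    return Ro.from_euler('xyz',st["ee_rot"],degrees=True).as_matrix()
def wristcam(f,st):
    Rt=rot(st);T=f["tool_from_camera"];Rc=Rt@T[:3,:3];c=Rt@T[:3,3]+st["ee_pos"]
    f["R"]=Rc.T;f["t"]=-Rc.T@c;return f
E
python3 - <<'E'
from h import *
s=pickle.load(open("scene0.pkl","rb"));d=pickle.load(open("side0.pkl","rb"));w=pickle.load(open("wrist0.pkl","rb"))
crop(s["frame"],220,195,75,55,10,"s_block"); crop(s["frame"],205,130,70,50,10,"s_lamp")
crop(d["frame"],225,165,80,55,10,"d_block"); crop(d["frame"],220,245,120,90,6,"d_lamp")
crop(w["frame"],180,0,160,100,5,"w_block")
E
```

```text
(no output)
```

View pics/s_block.png

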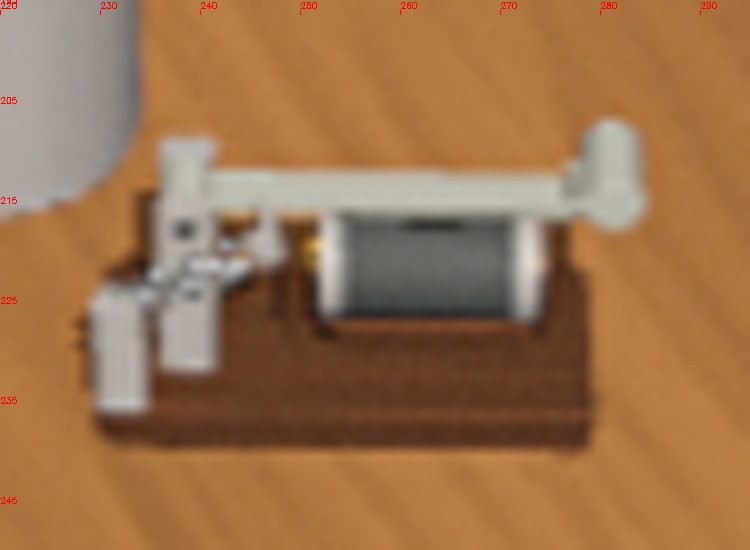

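View pics/d_block.png

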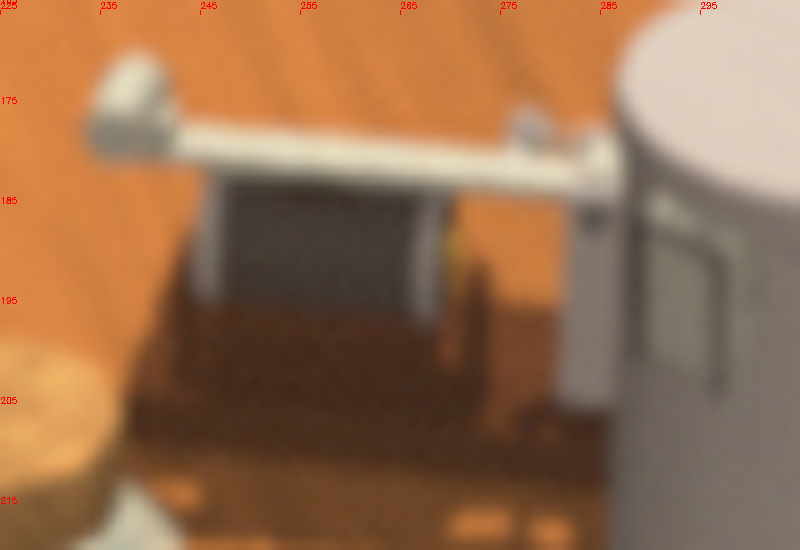

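View pics/d_lamp.png

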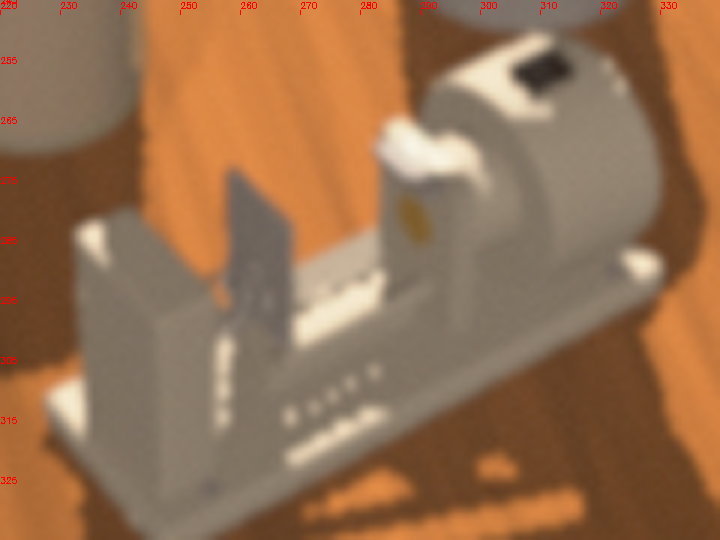

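View pics/w_block.png

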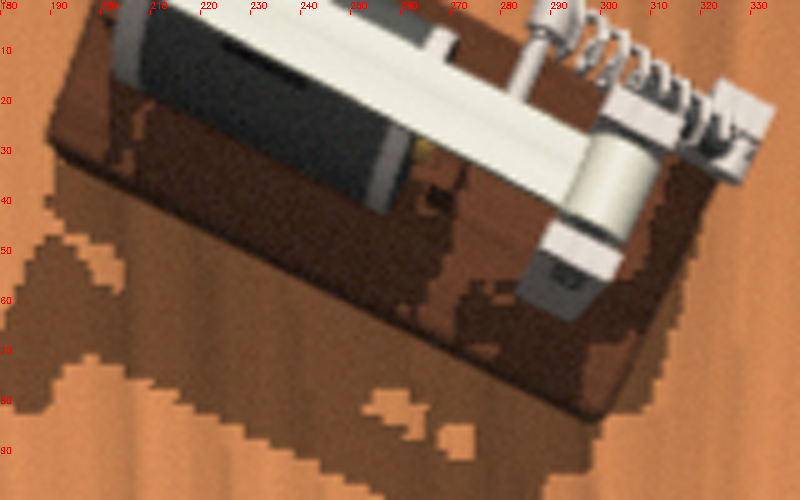

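View pics/s_lamp.png

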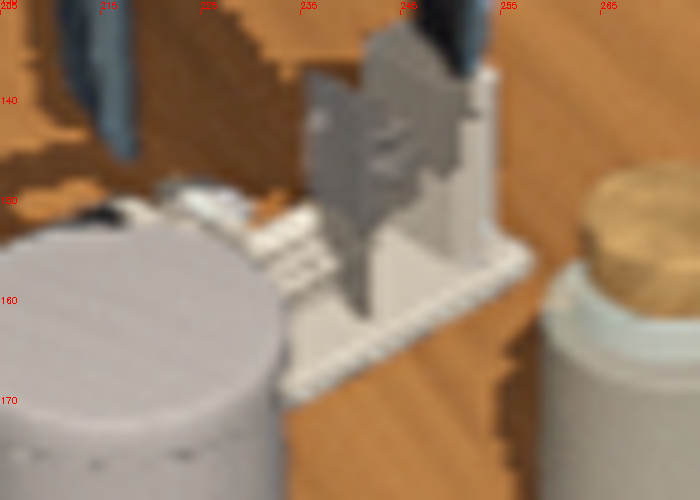

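```bash
cat > fit.py <<'E'
from h import *
from scipy.optimize import least_squares
from workcell import env
s=pickle.load(open("scene0.pkl","rb"));d=pickle.load(open("side0.pkl","rb"));w=pickle.load(open("wrist0.pkl","rb"))
w=wristcam(w,env.state())
def T(p,X):
    X=np.atleast_2d(X);a=p[2];R=np.array([[np.cos(a),-np.sin(a),0],[np.sin(a),np.cos(a),0],[0,0,1]]);return X@R.T+[p[0],p[1],0]
def fit(obs,p0,nb=None):
    def r(p):
        return np.concatenate([(proj(c,T(p,X))[0]-np.array(uv)) for c,X,uv in obs])
    o=least_squares(r,p0,loss='soft_l1');print(np.round([o.x[0],o.x[1],np.degrees(o.x[2])],2));
    print(np.round(r(o.x).reshape(-1,2),1).tolist());return o.x
E
python3 - <<'E'
from fit import *
B=[(w,(-45,-30,16),(189.5,26.5)),(w,(89,-30,16),(298,83)),(s,(89,30,0),(229.5,239.5)),(s,(-45,30,0),(278.5,239.5)),
(s,(-45,30,16),(278.8,235)),(s,(66,14.5,68),(238,217.7)),(d,(66,-14.5,68),(283.9,186.5)),(s,(-47,0,76),(280.5,211.8)),(d,(-47,0,76),(237.5,175.7)),(s,(32,0,45),(250,219)),(w,(66,0,72),(301,33))]
pb=fit(B,[480,250,-.45])
L=[(d,(-23,15,84),(257.6,272)),(d,(-23,-15,84),(268.3,281.5)),(d,(-80,33,12),(227.5,306)),(d,(-80,-33,12),(243.5,331)),(d,(25,13,68),(283,269.5)),(d,(106,-33,0),(329.5,292)),(s,(-80,33,12),(257.5,155.5)),(s,(-23,-15,84),(235.3,137)),(s,(-23,15,84),(241,140))]
pl=fit(L,[560,0,.5])
pickle.dump((pb,pl),open("pose.pkl","wb"))
E
```

```text
[  557.93   166.74 -2185.14]
[[-1.5, 0.2], [3.4, 1.1], [0.5, 1.2], [1.0, 1.9], [0.9, 2.2], [0.5, 0.7], [-0.5, -0.5], [0.7, 1.3], [-0.7, -0.2], [1.4, 2.2], [2.0, 3.3]]
[ 506.05 -164.77 1457.63]
[[1.0, -1.2], [-0.1, -0.5], [-1.5, 1.6], [1.6, 1.5], [-0.8, -1.0], [1.8, 2.7], [1.2, 0.5], [0.5, 0.8], [1.0, 1.7]]
```

Run:
```python
from fit import *
print("can",onz(s,(217,162),161),onz(d,(309,175),161),onz(w,(328,191),161))
print("jar",onz(s,(272,153),130),onz(d,(223,207),130),onz(w,(107,212),130))
print("ladle bowl",onz(s,(272,320),30),"end",onz(s,(365,292),10), onz(d,(272,143),35))
print("cam w",-w["R"].T@w["t"])
```

```text
can [627.38448366  14.0567717  161.        ] [625.30821715   6.18077753 161.        ] [627.9896137   19.03857169 161.        ]
jar [450.72337079  -4.5227401  130.        ] [446.28452214 -16.81530335 130.        ] [449.35214374  -7.79077346 130.        ]
ladle bowl [670.89188515 451.16006009  30.        ] end [423.17846425 458.74780953  10.        ] [667.17950889 415.55888395  35.        ]
cam w [574.62987085  78.51332464 383.77837416]
```

Call:
arm_command(series=[-0.0156,0.047,-0.005,0,0,0.1442,-0.0156,0.047,-0.005,0,0,0.1442,-0.0156,0.047,-0.005,0,0,0.1442,-0.0156,0.047,-0.005,0,0,0.1442,-0.0156,0.047,-0.005,0,0,0.1442,-0.0156,0.047,-0.005,0,0,0.1442,-0.0156,0.047,-0.005,0,0,0.1442,-0.0156,0.047,-0.005,0,0,0.1442,-0.0156,0.047,-0.005,0,0,0.1442,-0.0156,0.047,-0.005,0,0,0.1442,0,0,0,0,0,0,0,0,0,0,0,0], hand=1)

```text
time_s: 1.15
ee_pos: [512.2, 188.4, 204.7]
ee_rot: [-180.0, -0.0, 154.9]
force: [-0.1, -0.4, 0.7]
gripper_width: 90.6
```

Run:
```python
from h import *
st=env.state();print(st["time_s"],st["ee_pos"],st["ee_rot"],st["qpos"],st["force"])
for n in ["scene","side","wrist"]:
    f=grab_frame(n); pickle.dump(f,open(f"{n}1.pkl","wb"))
    if n=="wrist":
        f=wristcam(f,st);pickle.dump(f,open("wrist1.pkl","wb"))
        cv2.imwrite("pics/w1.png",f["frame"][:,:,::-1])
    if n=="side": cv2.imwrite("pics/d1.png",f["frame"][:,:,::-1]); crop(f["frame"],220,245,120,90,6,"d1_lamp")
    if n=="scene": crop(f["frame"],195,110,80,60,10,"s1_lamp")
```

```text
1.15 [512.2460477  188.43672394 204.66093044] [-1.79960567e+02 -1.31695824e-02  1.54901379e+02] [ 1.90008351e+01  1.65058529e+01  9.53140557e+01 -2.06262559e-02
  6.82169919e+01 -4.58928883e+01] [-0.12487535 -0.41377677  0.70853815]
```

View pics/w1.png

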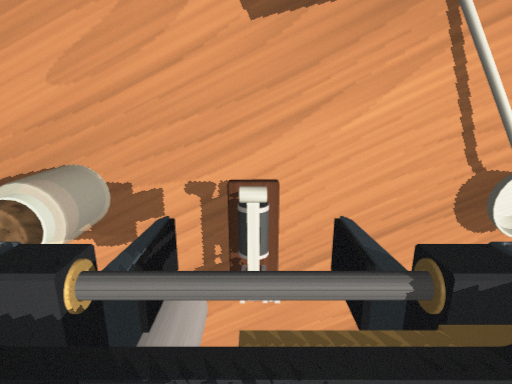

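View pics/d1.png

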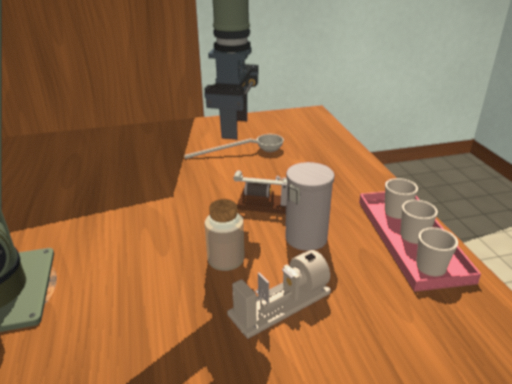

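View pics/s1_lamp.png

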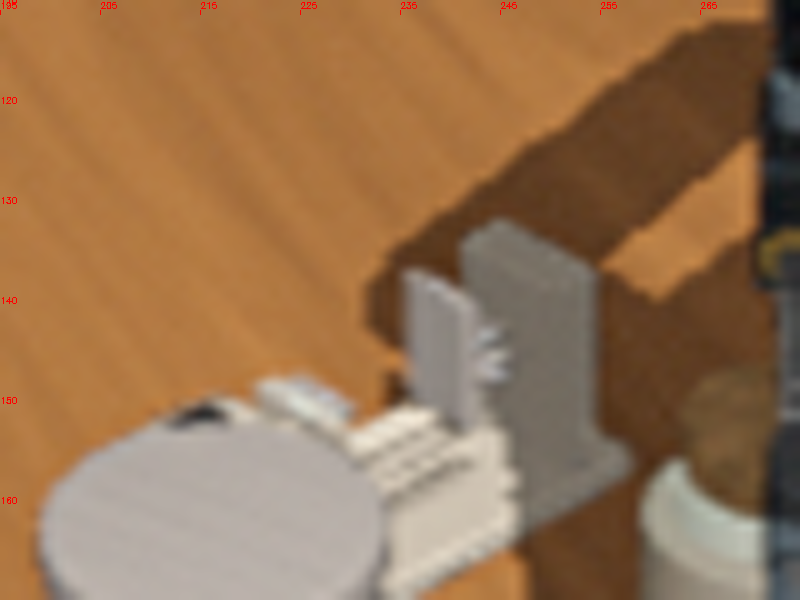

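Run:
```python
from fit import *
import pickle
w1=pickle.load(open("wrist1.pkl","rb"));pb,pl=pickle.load(open("pose.pkl","rb"))
crop(w1["frame"],215,170,80,80,8,"w1_b")
print(np.round(proj(w1,T(pb,[(-47,0,76),(-47,13,76),(-47,-13,76),(-45,30,16),(-45,-30,16),(0,30,16),(0,-30,16)])),1))
```

```text
[[253.3 196.2]
 [267.  196.2]
 [239.6 196.2]
 [280.  183.4]
 [227.  183.4]
 [279.1 220.8]
 [227.8 220.8]]
```

View pics/w1_b.png

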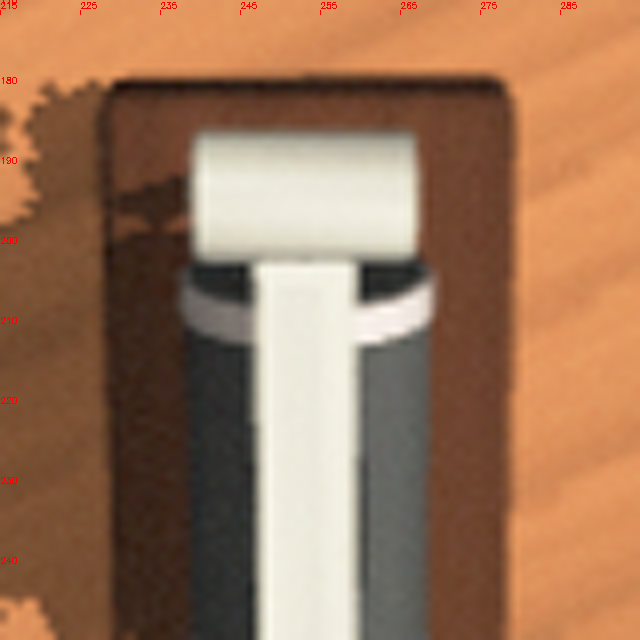

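Run:
```python
from fit import *
w1=pickle.load(open("wrist1.pkl","rb"))
B=[(w,(-45,-30,16),(189.5,26.5)),(w,(89,-30,16),(298,83)),(s,(89,30,0),(229.5,239.5)),(s,(-45,30,0),(278.5,239.5)),
(s,(-45,30,16),(278.8,235)),(s,(66,14.5,68),(238,217.7)),(d,(66,-14.5,68),(283.9,186.5)),(s,(-47,0,76),(280.5,211.8)),(d,(-47,0,76),(237.5,175.7)),(s,(32,0,45),(250,219)),(w,(66,0,72),(301,33))]
C=[(w1,(-47,13,76),(266.5,194)),(w1,(-47,-13,76),(238.2,194)),(w1,(-45,0,16),(253.2,181.3)),(w1,(0,30,16),(277.8,220.8)),(w1,(0,-30,16),(227.8,220.8))]
pb=fit(B+C*2,[558,167,-.44]);fit(C,[558,167,-.44])
print(T(pb,[(-47,0,76),(0,0,45)]))
_,pl=pickle.load(open("pose.pkl","rb"));pl=np.array(pl);pl[2]%=6.28318530718
pickle.dump((pb,pl),open("pose.pkl","wb"))
```

```text
[556.32 167.25 -24.12]
[[38.2, 154.9], [-65.8, 203.1], [1.3, 1.5], [1.8, 1.6], [1.8, 1.9], [1.2, 1.0], [-1.0, -0.8], [1.3, 1.1], [-1.5, -0.1], [2.0, 2.3], [-44.8, 262.4], [-0.6, 0.3], [0.3, 0.7], [-0.6, 0.7], [1.1, -1.8], [-0.2, -0.9], [-0.6, 0.3], [0.3, 0.7], [-0.6, 0.7], [1.1, -1.8], [-0.2, -0.9]]
[556.08 166.79 -25.13]
[[-0.2, 0.5], [0.6, 0.5], [-0.4, 0.6], [0.7, -1.4], [-0.6, -1.4]]
[[513.42856465 186.46129963  76.        ]
 [556.32396133 167.25231884  45.        ]]
```

Call:
arm_command(series=[-0.001,-0.0004,-0.0408,0,0,0,0,0,-0.0408,0,0,0,-0.001,-0.0004,-0.0408,0,0,0,0,0,-0.0408,0,0,0,-0.001,-0.0004,-0.0408,0,0,0,-0.0005,0,-0.0408,0,0,0,0,0,-0.0408,0,0,0,0,0,-0.0408,0,0,0,0,0,0,0,0,0,0,0,0,0,0,0], hand=0.5)

```text
time_s: 2.13
ee_pos: [511.2, 186.6, 74.1]
ee_rot: [-179.9, -0.1, 154.8]
force: [-0.3, 0.2, 0.7]
gripper_width: 45.9
```

Call:
arm_command(series=[0,0,0,0,0,0,0,0,0,0,0,0,0,0,0,0,0,0,0,0,0,0,0,0,0,0,0,0,0,0,0,0,0,0,0,0,0,0,0,0,0,0,0,0,0,0,0,0], hand=0, newtons=25)

```text
time_s: 2.8
ee_pos: [511.5, 186.7, 75.3]
ee_rot: [-180.0, 0.1, 154.9]
force: [-0.1, -6.0, 6.5]
gripper_width: 25.6
```

Run:
```python
from h import *
st=env.state();print(st["time_s"],st["ee_pos"],st["force"],st["gripper_width"])
f=grab_frame("wrist");cv2.imwrite("pics/w2.png",f["frame"][:,:,::-1])
f=grab_frame("side");crop(f["frame"],205,140,100,70,8,"d2")
```

```text
2.8 [511.4679086  186.7371647   75.28317821] [-0.07437831 -6.02526005  6.51226553] 25.630962835835028
```

View pics/w2.png

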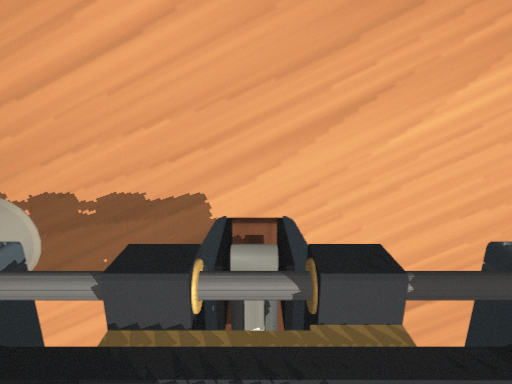

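View pics/d2.png

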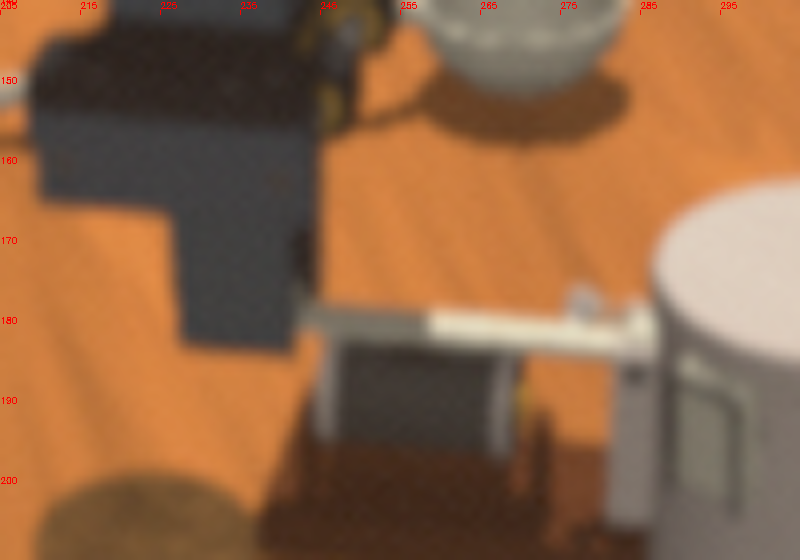

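Run:
```python
import numpy as np
a=np.radians(4.05+np.arange(0,73,4));x=-113.28*np.cos(a);z=113.28*np.sin(a)
o=[]
for i in range(18): o+= [round(.9054*(x[i+1]-x[i])/400,4),round(-.4246*(x[i+1]-x[i])/400,4),round((z[i+1]-z[i])/400,4),0,0,0]
print(o)
```

```text
[np.float64(0.0019), np.float64(-0.0009), np.float64(0.0197), 0, 0, 0, np.float64(0.0031), np.float64(-0.0015), np.float64(0.0195), 0, 0, 0, np.float64(0.0043), np.float64(-0.002), np.float64(0.0192), 0, 0, 0, np.float64(0.0055), np.float64(-0.0026), np.float64(0.0188), 0, 0, 0, np.float64(0.0067), np.float64(-0.0032), np.float64(0.0183), 0, 0, 0, np.float64(0.0079), np.float64(-0.0037), np.float64(0.0178), 0, 0, 0, np.float64(0.009), np.float64(-0.0042), np.float64(0.0171), 0, 0, 0, np.float64(0.01), np.float64(-0.0047), np.float64(0.0164), 0, 0, 0, np.float64(0.011), np.float64(-0.0052), np.float64(0.0156), 0, 0, 0, np.float64(0.012), np.float64(-0.0056), np.float64(0.0147), 0, 0, 0, np.float64(0.0129), np.float64(-0.006), np.float64(0.0137), 0, 0, 0, np.float64(0.0137), np.float64(-0.0064), np.float64(0.0127), 0, 0, 0, np.float64(0.0145), np.float64(-0.0068), np.float64(0.0116), 0, 0, 0, np.float64(0.0152), np.float64(-0.0071), np.float64(0.0105), 0, 0, 0, np.float64(0.0158), np.float64(-0.0074), np.float64(0.0093), 0, 0, 0, np.float64(0.0164), np.float64(-0.0077), np.float64(0.008), 0, 0, 0, np.float64(0.0168), np.float64(-0.0079), np.float64(0.0067), 0, 0, 0, np.float64(0.0172), np.float64(-0.0081), np.float64(0.0054), 0, 0, 0]
```

Call:
arm_command(series=[0.0019,-0.0009,0.0197,0,0,0,0.0031,-0.0015,0.0195,0,0,0,0.0043,-0.002,0.0192,0,0,0,0.0055,-0.0026,0.0188,0,0,0,0.0067,-0.0032,0.0183,0,0,0,0.0079,-0.0037,0.0178,0,0,0,0.009,-0.0042,0.0171,0,0,0,0,0,0,0,0,0])

```text
time_s: 3.57
ee_pos: [526.0, 180.0, 128.0]
ee_rot: [-180.0, -0.1, 154.9]
force: [-4.6, -1.6, -2.0]
gripper_width: 25.9
```

Call:
arm_command(series=[0.01,-0.0047,0.0164,0,0,0,0.011,-0.0052,0.0156,0,0,0,0.012,-0.0056,0.0147,0,0,0,0.0129,-0.006,0.0137,0,0,0,0.0137,-0.0064,0.0127,0,0,0,0.0145,-0.0068,0.0116,0,0,0,0.0152,-0.0071,0.0105,0,0,0,0.0158,-0.0074,0.0093,0,0,0,0.0164,-0.0077,0.008,0,0,0,0.0168,-0.0079,0.0067,0,0,0,0.0172,-0.0081,0.0054,0,0,0,0,0,0,0,0,0])

```text
time_s: 4.57
ee_pos: [591.4, 149.6, 179.7]
ee_rot: [179.9, 0.3, 154.9]
force: [-3.6, -4.0, 5.3]
gripper_width: 25.6
```

Run:
```python
from h import *
st=env.state();print(st["time_s"],st["ee_pos"],st["force"],st["gripper_width"])
f=grab_frame("side");crop(f["frame"],205,110,130,100,6,"d3")
```

```text
4.5667 [591.41560984 149.64524087 179.7004613 ] [-3.64475154 -3.98855833  5.27728306] 25.639330710496562
```

View pics/d3.png

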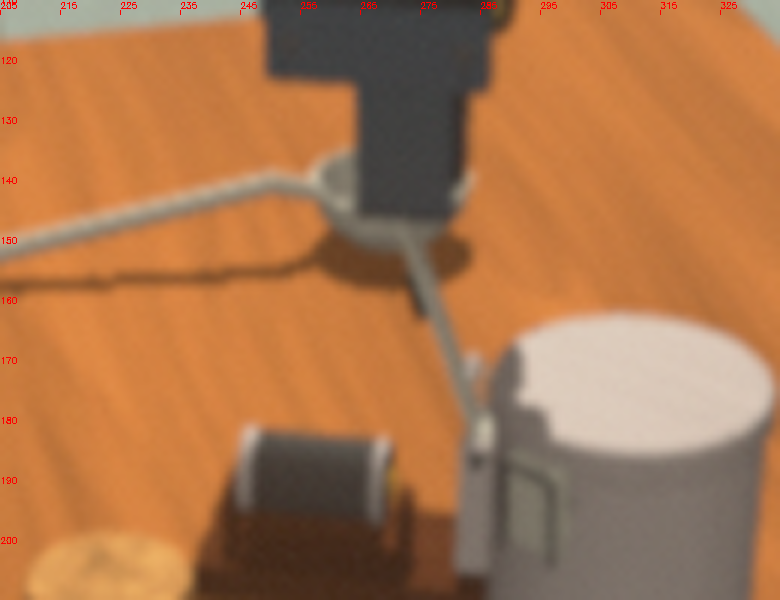

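Arm lifted to roughly 1.2 rad, cell still in place. Release.

Call:
arm_command(series=[0,0,0,0,0,0,0,0,0,0,0,0,0,0,0,0,0,0,0,0,0,0,0,0,0,0,0,0,0,0,0,0,0,0,0,0,0,0,0,0,0,0], hand=1)

```text
time_s: 5.2
ee_pos: [588.8, 151.3, 176.4]
ee_rot: [180.0, 0.0, 154.9]
force: [-0.4, -0.4, 0.7]
gripper_width: 69.6
```

Run:
```python
from h import *
st=env.state();print(st["time_s"],st["ee_pos"],st["force"],st["gripper_width"])
f=grab_frame("side");crop(f["frame"],205,110,130,100,6,"d4")
```

```text
5.2 [588.82202976 151.32097231 176.35011243] [-0.37148722 -0.3777903   0.74399463] 69.62016757149642
```

View pics/d4.png

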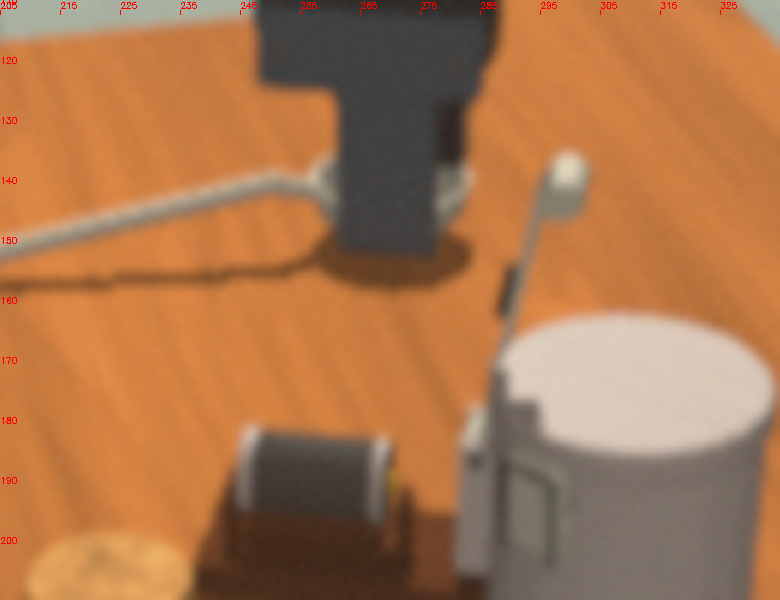

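Call:
arm_command(series=[-0.0203,0.01,0,0,0,0,-0.0203,0.01,0,0,0,0,-0.0203,0.01,0,0,0,0,-0.0203,0.01,0,0,0,0,0,0,0,0,0,0,0,0,0,0,0,0])

```text
time_s: 5.75
ee_pos: [555.8, 167.5, 176.8]
ee_rot: [180.0, 0.0, 155.0]
force: [-0.8, 0.2, 0.3]
gripper_width: 91.1
```

Run:
```python
from fit import *
st=env.state();print(st["time_s"],st["ee_pos"],st["ee_rot"],st["gripper_width"])
f=wristcam(grab_frame("wrist"),st);pickle.dump(f,open("wrist5.pkl","wb"));crop(f["frame"],205,150,100,120,5,"w5")
pb,pl=pickle.load(open("pose.pkl","rb"));pb=[556.2,167,np.radians(-24.9)]
print(proj(f,T(pb,[(-29,0,45),(29,0,45),(0,16.5,45),(0,-16.5,45),(-45,0,16)])))
```

```text
5.75 [555.75166019 167.52629085 176.75131462] [1.79981809e+02 3.08415641e-02 1.54952289e+02] 91.07937007653545
[[253.02771364 162.10842695]
 [253.23005746 220.80818771]
 [270.42198917 192.18866682]
 [235.84096749 192.27768681]
 [253.04798356 141.37379808]]
```

View pics/w5.png

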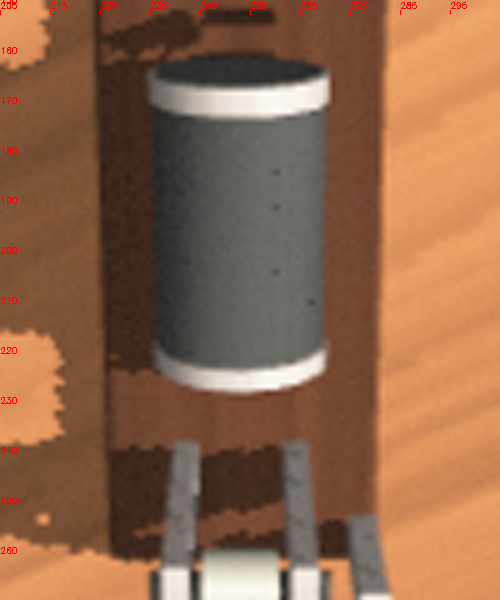

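Run:
```python
from fit import *
f=pickle.load(open("wrist5.pkl","rb"))
pb=[556.2,167,np.radians(-24.9)]
print(proj(f,T(pb,[(-29,0,61.5),(29,0,61.5),(29,16.5,45),(-29,16.5,45),(-29,-16.5,45),(29,-16.5,45)])))
```

```text
[[252.97915367 165.30923312]
 [253.19505861 227.00566708]
 [270.07574678 220.76469677]
 [270.7870096  162.06285026]
 [235.26825254 162.15400407]
 [236.38421954 220.85167904]]
```

Call:
arm_command(series=[0.0018,-0.001,-0.0349,0,0,0,0,0,-0.0349,0,0,0,0,0,-0.0349,0,0,0,0,0,-0.0349,0,0,0,0,0,-0.0349,0,0,0,0,0,-0.0349,0,0,0,0,0,-0.0349,0,0,0,0,0,-0.0349,0,0,0,0,0,-0.0349,0,0,0,0,0,-0.0349,0,0,0,0,0,0,0,0,0,0,0,0,0,0,0], hand=0.7)

```text
time_s: 6.8
ee_pos: [557.0, 166.5, 36.3]
ee_rot: [-180.0, -0.1, 154.9]
force: [0.1, -0.4, 0.0]
gripper_width: 63.9
```

Call:
arm_command(series=[0,0,0,0,0,0,0,0,0,0,0,0,0,0,0,0,0,0,0,0,0,0,0,0,0,0,0,0,0,0,0,0,0,0,0,0,0,0,0,0,0,0,0,0,0,0,0,0], hand=0, newtons=40)

```text
time_s: 7.47
ee_pos: [556.6, 165.5, 37.3]
ee_rot: [-179.9, 0.0, 154.9]
force: [-1.6, -5.8, 4.5]
gripper_width: 32.3
```

Call:
arm_command(series=[0,0,0.02,0,0,0,0,0,0.04,0,0,0,0,0,0.04,0,0,0,0,0,0.04,0,0,0,0,0,0.04,0,0,0,0,0,0.05,0,0,0,0,0,0.05,0,0,0,0,0,0.05,0,0,0,0,0,0.05,0,0,0,0,0,0.05,0,0,0,0,0,0.045,0,0,0,0,0,0,0,0,0,0,0,0,0,0,0])

```text
time_s: 8.55
ee_pos: [557.3, 167.1, 227.6]
ee_rot: [179.9, 0.1, 154.9]
force: [-1.3, -0.6, -2.1]
gripper_width: 32.7
```

Run:
```python
from fit import *
st=env.state();print(st["time_s"],st["ee_pos"],st["ee_rot"],st["gripper_width"],st["force"])
f=grab_frame("wrist");cv2.imwrite("pics/w6.png",f["frame"][:,:,::-1])
f=grab_frame("side");cv2.imwrite("pics/d6.png",f["frame"][:,:,::-1])
d1=pickle.load(open("side1.pkl","rb"));crop(d1["frame"],220,245,60,55,10,"d1a");crop(d1["frame"],275,245,60,55,10,"d1b")
```

```text
8.55 [557.28209783 167.12928453 227.59943427] [1.79883587e+02 8.49852031e-02 1.54893604e+02] 32.70101541846628 [-1.33017343 -0.59349971 -2.11090467]
```

View pics/w6.png

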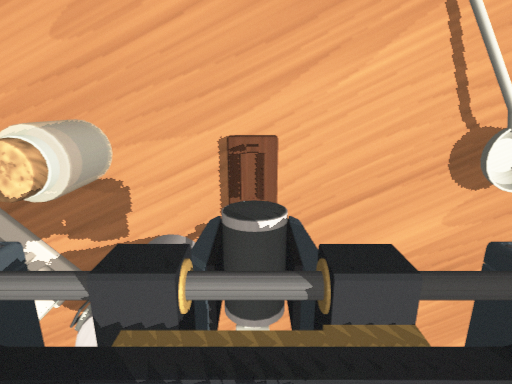

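View pics/d6.png

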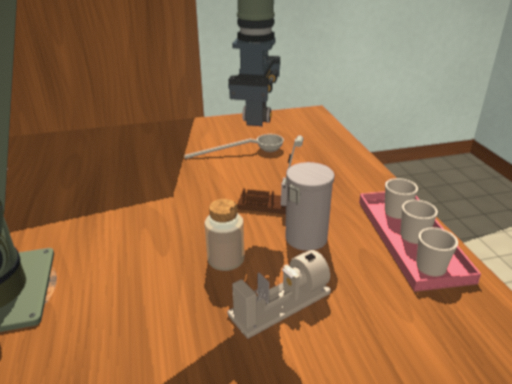

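View pics/d1a.png

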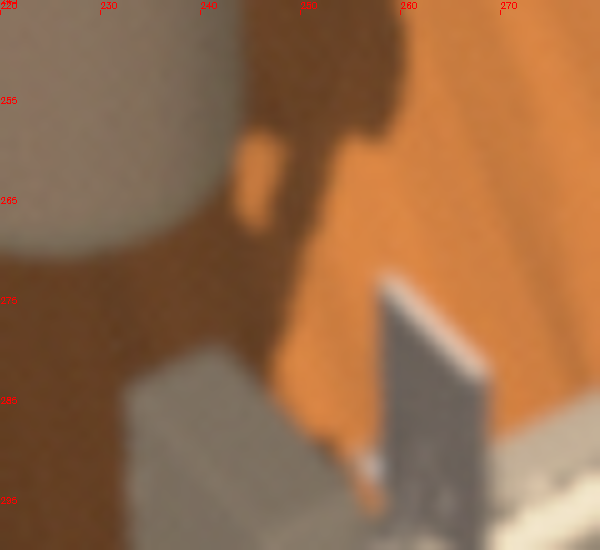

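View pics/d1b.png

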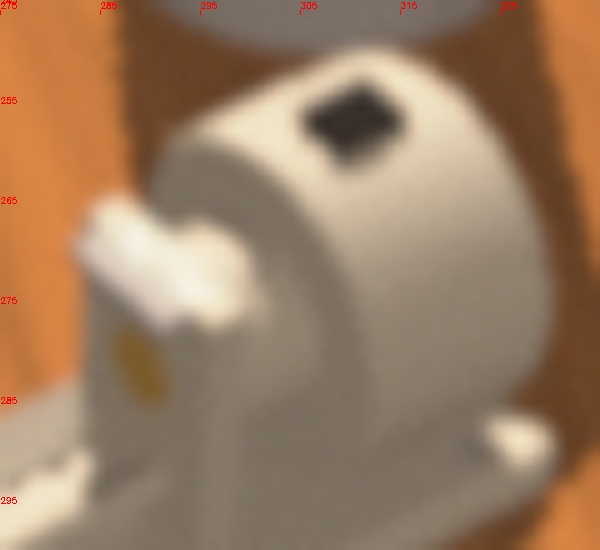

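Call:
arm_command(series=[0.0088,-0.0763,0.003,0,0,0.0949,0.0088,-0.0763,0.003,0,0,0.0949,0.0088,-0.0763,0.003,0,0,0.0949,0.0088,-0.0763,0.003,0,0,0.0949,0.0088,-0.0763,0.003,0,0,0.0949,0.0088,-0.0763,0.003,0,0,0.0949,0.0088,-0.0763,0.003,0,0,0.0949,0.0088,-0.0763,0.003,0,0,0.0949,0.0088,-0.0763,0.003,0,0,0.0949,0.0088,-0.0763,0.003,0,0,0.0949,0,0,0,0,0,0,0,0,0,0,0,0,0,0,0,0,0,0])

```text
time_s: 9.73
ee_pos: [591.6, -138.0, 237.3]
ee_rot: [179.9, -0.1, -162.5]
force: [0.1, -0.0, -1.6]
gripper_width: 32.4
```

Run:
```python
from h import *
st=env.state();print(st["time_s"],st["ee_pos"],st["ee_rot"],st["qpos"],st["gripper_width"],st["force"])
f=wristcam(grab_frame("wrist"),st);pickle.dump(f,open("wrist7.pkl","wb"));cv2.imwrite("pics/w7.png",f["frame"][:,:,::-1])
crop(f["frame"],200,100,110,120,5,"w7c")
```

```text
9.7333 [ 591.56941986 -138.04442368  237.30557201] [ 1.79869477e+02 -1.24695350e-01 -1.62467082e+02] [-1.42440384e+01  2.09548491e+01  8.38609023e+01  4.68121481e-02
  7.53589925e+01 -1.21788716e+02] 32.40719544098483 [ 0.08362139 -0.01967885 -1.56996811]
```

View pics/w7.png

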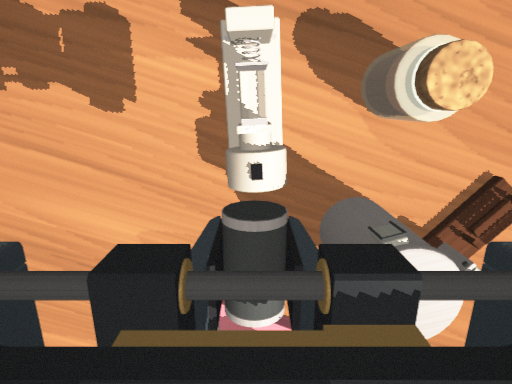

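View pics/w7c.png

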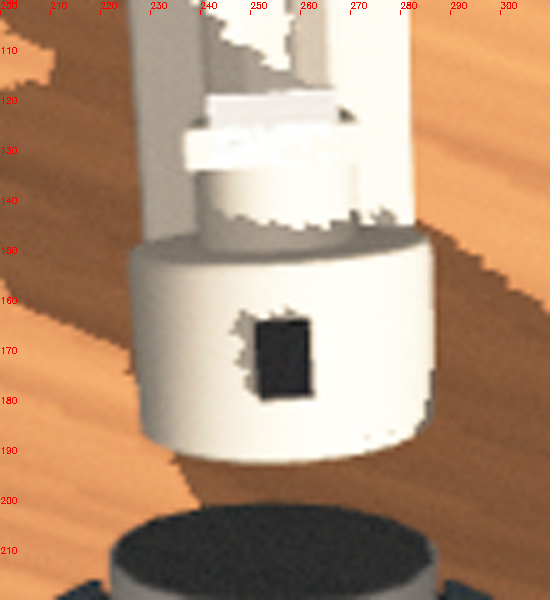

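Run:
```python
from fit import *
f=pickle.load(open("wrist7.pkl","rb"));pb,pl=pickle.load(open("pose.pkl","rb"))
crop(f["frame"],205,0,95,130,6,"w7d")
for n,x in dict(lipL=(25,-13,68),lipR=(25,13,68),pl=(-23,-15,84),pr=(-23,15,84),wl=(-53,-18,80),wr=(-53,18,80),bl=(-80,-33,12),br=(-80,33,12),m1=(0,-33,12),m2=(0,33,12),head=(100,0,79),head0=(58,0,79)).items(): print(n,np.round(proj(f,T(pl,x)),1))
```

```text
lipL [[240.2 120.1]]
lipR [[265.9 120. ]]
pl [[236.6  67.3]]
pr [[269.1  67.2]]
wl [[233.   32.4]]
wr [[272.6  32.3]]
bl [[222.5  19.2]]
br [[283.   19.1]]
m1 [[224.5  96. ]]
m2 [[281.4  95.9]]
head [[253.2 194.4]]
head0 [[253.1 154.2]]
```

View pics/w7d.png

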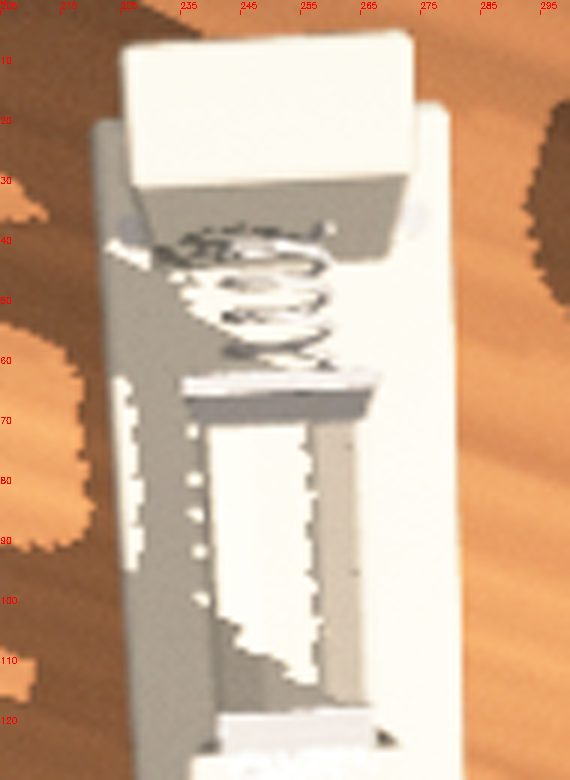

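Run:
```python
from fit import *
f=pickle.load(open("wrist7.pkl","rb"));pb,pl=pickle.load(open("pose.pkl","rb"))
C=[(f,(25,-13,68),(240.7,118.5)),(f,(25,13,68),(267.2,117.7)),(f,(-23,-15,84),(235.7,65)),(f,(-23,15,84),(267.3,63.7)),(f,(-53,0,80),(250,29.8)),(f,(-80,-33,12),(220.2,19.7)),(f,(-80,33,12),(278.5,16.8)),(f,(0,33,12),(280.9,94)),(f,(0,-33,12),(224.3,94))]
p=fit(C,pl)
D=[(d,(-23,15,84),(257.6,272.3)),(d,(-23,-15,84),(268,282)),(d,(-80,33,12),(227.5,306)),(d,(-80,-33,12),(243.5,331)),(s,(-80,33,12),(257.5,155.5)),(s,(-23,-15,84),(235.3,137)),(s,(-23,15,84),(241,140)),(d,(25,13,68),(282.5,269))]
q=fit(C+D,p)
pickle.dump((pb,p,q),open("pose2.pkl","wb"))
# cell in hand: flat end in tool view
st=env.state();print(st["ee_pos"],st["ee_rot"])
R=rot(st)
for dx in (-3,0,3):
  P=[st["ee_pos"]+R@np.array([29+dx,yy,zz]) for yy,zz in((0,-24.5),(0,8.5),(16.5,-8),(-16.5,-8))]
  print(dx,np.round(proj(f,P),1).tolist())
crop(f["frame"],200,190,110,70,7,"w7e")
```

```text
[ 504.28 -165.71   19.81]
[[0.0, 0.1], [-0.7, -0.2], [-0.4, 0.7], [0.5, 0.6], [0.2, 0.2], [-0.8, -1.2], [1.4, -0.9], [0.2, -1.0], [-0.1, 1.4]]
[ 504.47 -165.88   19.28]
[[-0.4, 0.1], [-1.2, 0.1], [-0.4, 0.7], [0.5, 0.9], [0.5, 0.3], [-0.3, -1.4], [1.9, -0.5], [0.0, -0.6], [-0.3, 1.2], [0.3, -0.6], [-0.1, -0.2], [-2.1, 3.2], [2.0, 2.9], [1.2, -0.2], [0.6, 0.5], [1.3, 1.3], [-1.4, -0.1]]
[ 591.69659595 -137.56437636  237.70361105] [ 1.79895320e+02 -9.55146065e-02 -1.62403388e+02]
-3 [[253.2, 225.4], [253.2, 203.8], [285.9, 213.5], [220.5, 213.6]]
0 [[253.2, 219.1], [253.2, 198.6], [286.0, 207.8], [220.3, 207.9]]
3 [[253.1, 212.8], [253.2, 193.4], [286.2, 202.1], [220.2, 202.2]]
```

View pics/w7e.png

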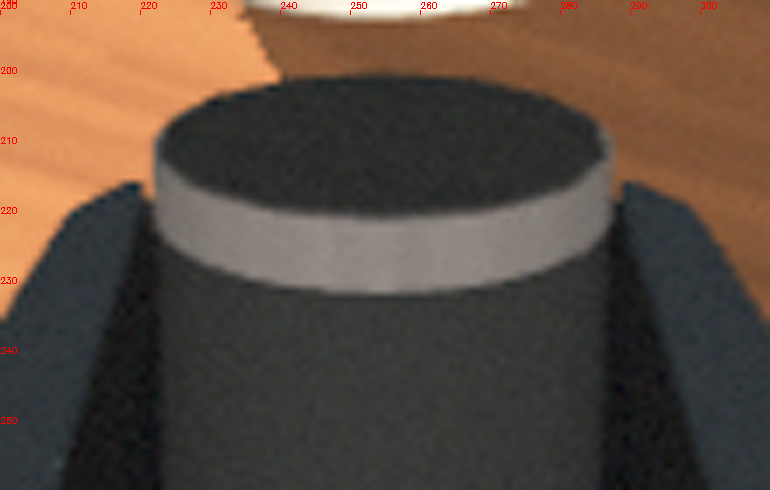

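Call:
arm_command(series=[-0.024,-0.0076,-0.0272,0,0,0.0057,-0.024,-0.0076,-0.0272,0,0,0.0057,-0.024,-0.0076,-0.0272,0,0,0.0057,-0.024,-0.0076,-0.0272,0,0,0.0057,-0.024,-0.0076,-0.0272,0,0,0.0057,-0.024,-0.0076,-0.0272,0,0,0.0057,-0.024,-0.0076,-0.0272,0,0,0.0057,-0.024,-0.0076,-0.0272,0,0,0.0057,0,0,0,0,0,0,0,0,0,0,0,0])

```text
time_s: 10.62
ee_pos: [515.1, -161.7, 151.5]
ee_rot: [179.9, -0.0, -160.3]
force: [-0.0, 0.2, -0.4]
gripper_width: 32.0
```

```bash
cat > chk.py <<'E'
from fit import *
st=env.state();print(st["time_s"],st["ee_pos"],st["ee_rot"],st["gripper_width"],st["force"])
pb,p,q=pickle.load(open("pose2.pkl","rb"))
seat=np.array([504.3,-165.8,45]);a=np.radians(19.6);x=np.array([np.cos(a),np.sin(a),0]);y=np.array([-x[1],x[0],0])
R=rot(st);c=st["ee_pos"]+R@np.array([-.7,0,-7.7]);e=c-seat
print("cell in seat",np.round([e@x,e@y,e[2]],2),"yaw err",np.degrees(np.arctan2(-R[1,0],-R[0,0]))-19.6)
E
cat > look.py <<'E'
import sys
from chk import *
n=sys.argv[1]
f=wristcam(grab_frame("wrist"),st);pickle.dump(f,open(f"wrist{n}.pkl","wb"));cv2.imwrite(f"pics/w{n}.png",f["frame"][:,:,::-1])
f=grab_frame("side");pickle.dump(f,open(f"side{n}.pkl","wb"));crop(f["frame"],200,220,130,110,6,f"d{n}")
E
python3 look.py 8
```

```text
10.6167 [ 515.09917132 -161.71534327  151.52649403] [ 1.79938519e+02 -3.55347480e-02 -1.60322104e+02] 31.977211447986825 [-0.0103208   0.20240464 -0.4276487 ]
cell in seat [ 12.25   0.22 114.23] yaw err 0.07789628120994863
```

View pics/w8.png

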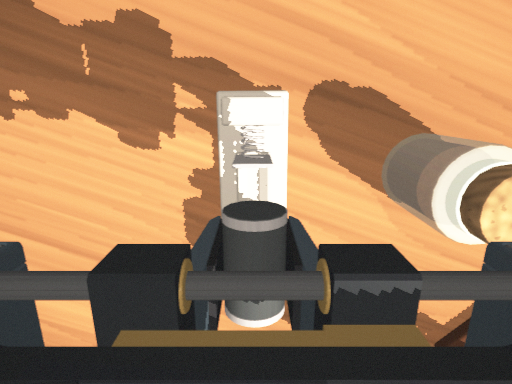

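View pics/d8.png

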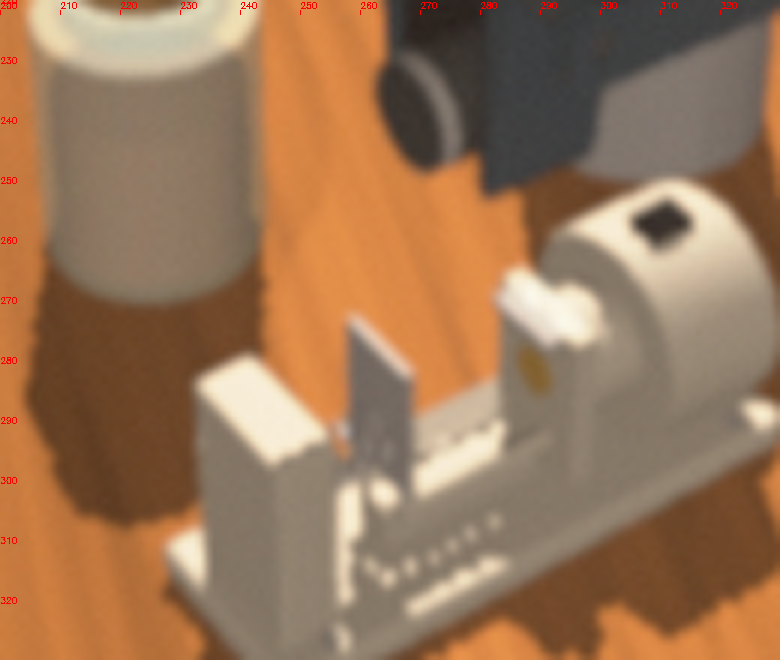

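Run:
```python
from fit import *
f=pickle.load(open("wrist8.pkl","rb"))
crop(f["frame"],205,80,95,130,6,"w8d")
pl=[504.3,-165.8,np.radians(19.6)]
for n,x in dict(pl=(-23,-15,84),pr=(-23,15,84),wf=(-53,0,80),bl=(-80,-33,12),br=(-80,33,12)).items(): print(n,np.round(proj(f,T(pl,x)),1))
```

```text
pl [[231.9 167.9]]
pr [[273.1 168. ]]
wf [[252.5 125.5]]
bl [[215.9  90.2]]
br [[289.5  90.3]]
```

View pics/w8d.png

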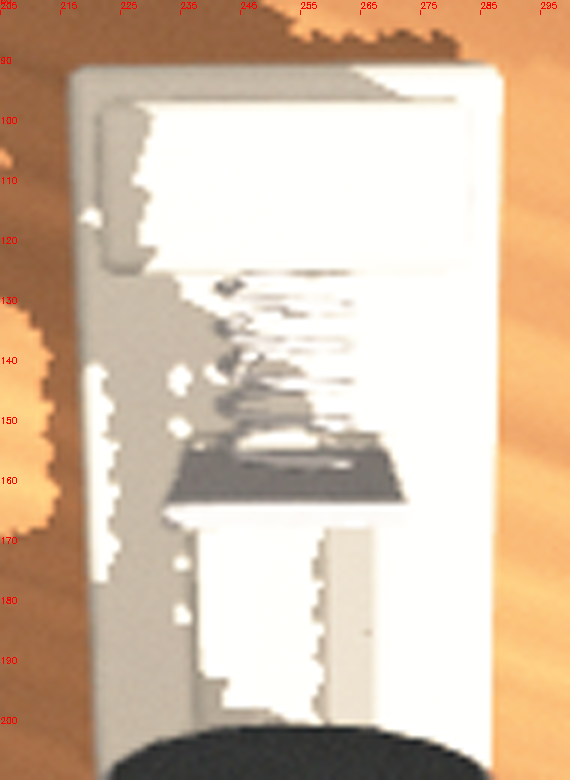

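Call:
arm_command(series=[0.0004,-0.0012,-0.029,0,0,0,0,0,-0.029,0,0,0,0,0,-0.029,0,0,0,0,0,-0.029,0,0,0,0,0,-0.029,0,0,0,0,0,-0.029,0,0,0,0,0,0,0,0,0])

```text
time_s: 11.3
ee_pos: [515.4, -162.6, 80.9]
ee_rot: [179.9, -0.1, -160.3]
force: [-0.0, 0.8, -1.9]
gripper_width: 32.3
```

```bash
python3 look.py 9
```

```text
11.3 [ 515.39087111 -162.56900325   80.85154769] [ 1.79896005e+02 -1.07218718e-01 -1.60323344e+02] 32.34346140893354 [-1.59451888e-03  8.23005379e-01 -1.93341470e+00]
cell in seat [12.25 -0.69 43.55] yaw err 0.07665553633793465
```

View pics/d9.png

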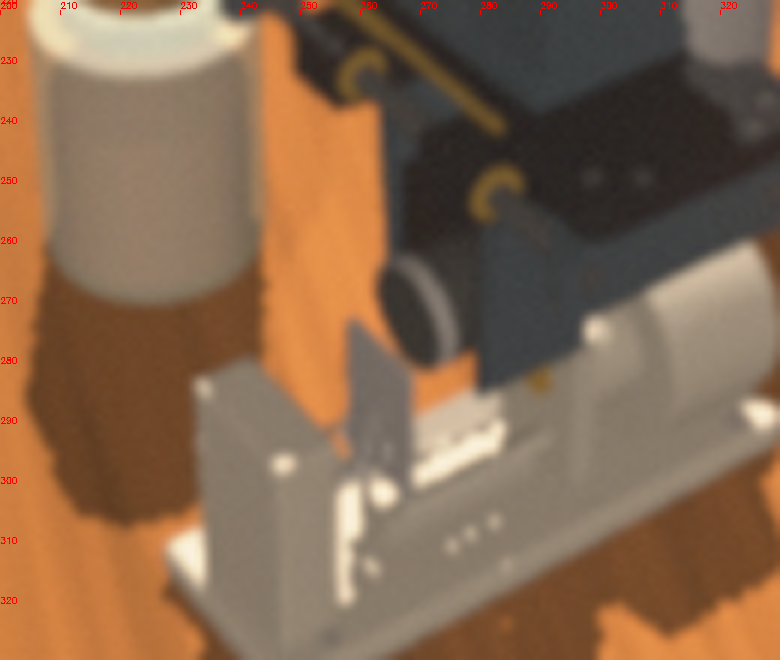

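Call:
arm_command(series=[-0.0091,-0.0029,0,0,0,0,-0.0091,-0.0029,0,0,0,0,-0.0091,-0.0029,0,0,0,0,-0.0091,-0.0032,0,0,0,0,-0.0091,-0.0032,0,0,0,0,-0.0091,-0.0032,0,0,0,0,0,0,0,0,0,0,0,0,0,0,0,0])

```text
time_s: 12.07
ee_pos: [495.4, -170.9, 83.2]
ee_rot: [-179.9, 0.3, -160.4]
force: [5.4, 1.4, 0.5]
gripper_width: 32.4
```

```bash
python3 look.py 10; python3 -c "
from h import *
f=pickle.load(open('wrist10.pkl','rb'));crop(f['frame'],200,80,110,160,5,'w10c')"
```

```text
12.0667 [ 495.421735   -170.90150309   83.20789067] [-179.88105497    0.25443054 -160.40408697] 32.44246083695119 [5.41393144 1.40187633 0.48778062]
cell in seat [-9.41 -1.81 45.91] yaw err -0.004086969131897433
```

View pics/d10.png

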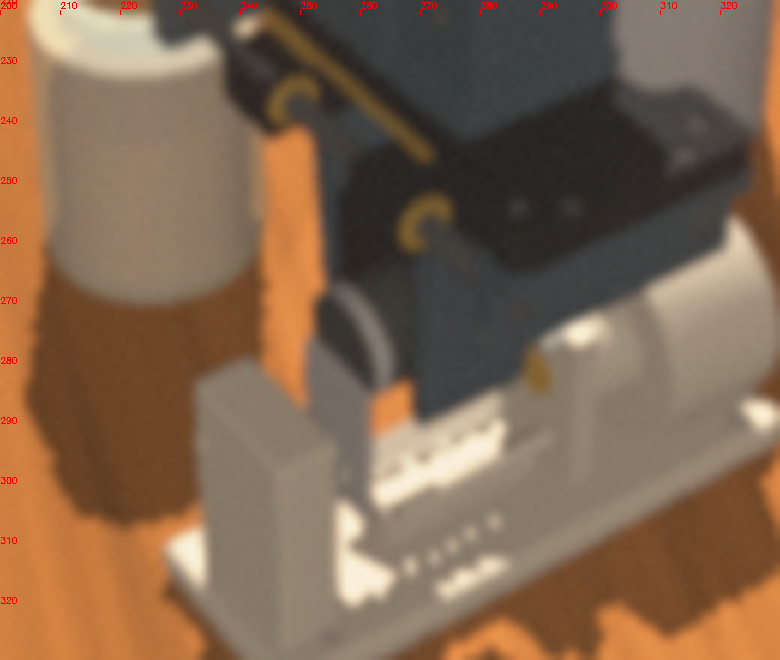

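View pics/w10c.png

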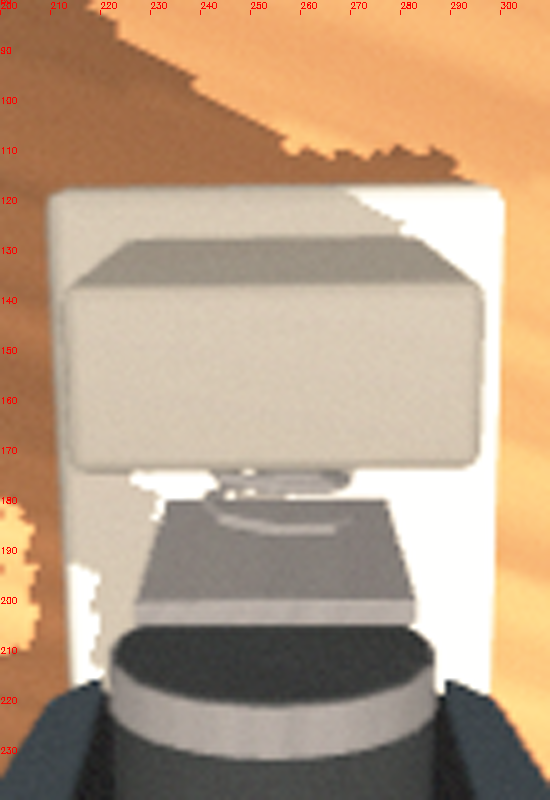

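Call:
arm_command(series=[-0.0039,0,0,0,0,0,0,0,-0.0142,0,0,0,0,0,-0.0142,0,0,0,0,0,-0.0142,0,0,0,0,0,-0.0142,0,0,0,0,0,0,0,0,0,0,0,0,0,0,0])

```text
time_s: 12.75
ee_pos: [494.0, -171.0, 59.8]
ee_rot: [-179.9, 0.2, -160.4]
force: [6.6, 1.8, -3.0]
gripper_width: 32.0
```

```bash
python3 look.py 11; python3 -c "
from h import *
f=pickle.load(open('wrist11.pkl','rb'));crop(f['frame'],200,80,110,160,5,'w11c')"
```

```text
12.75 [ 494.04198798 -171.02965998   59.79549333] [-179.87100852    0.21985001 -160.36230548] 31.954325386759646 [ 6.63356968  1.78688952 -3.04643841]
cell in seat [-10.75  -1.47  22.5 ] yaw err 0.03769451877296959
```

View pics/d11.png

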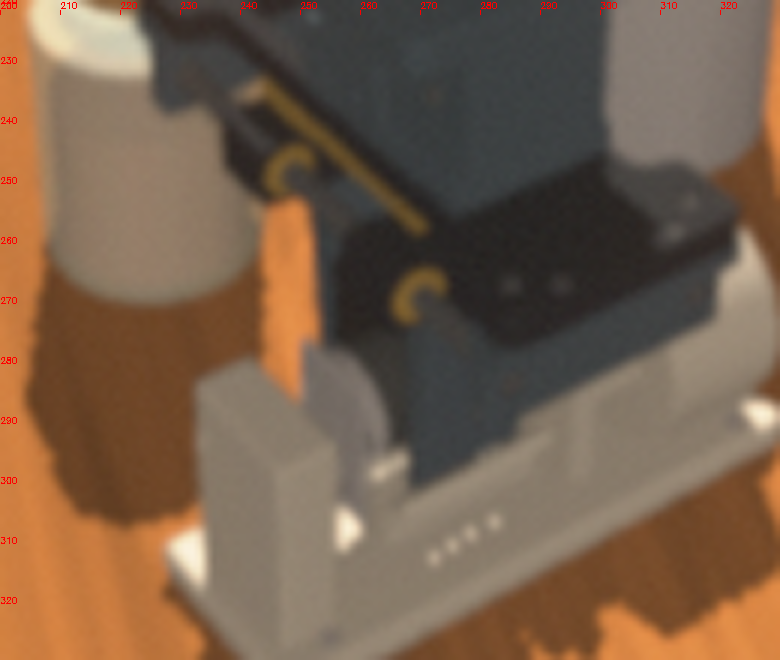

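View pics/w11c.png

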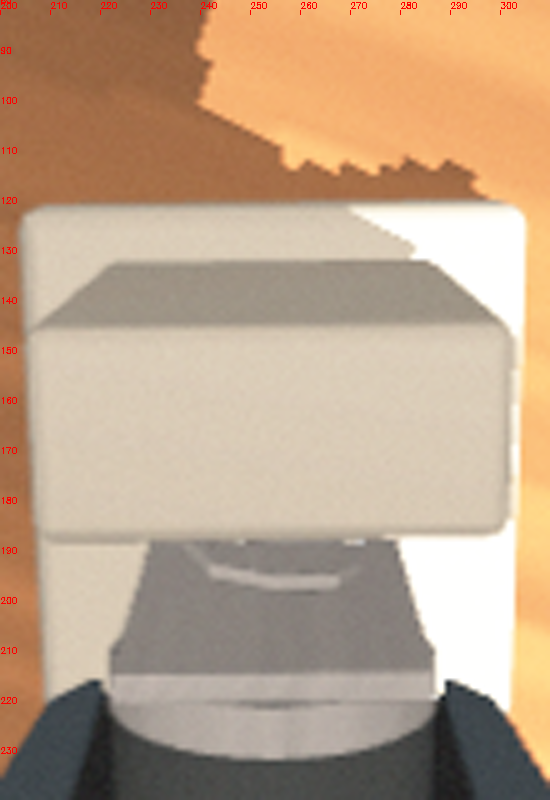

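Call:
arm_command(series=[0,0,-0.0142,0,0,0,0,0,-0.0142,0,0,0,0,0,-0.0142,0,0,0,0,0,-0.0092,0,0,0,0,0,0,0,0,0,0,0,0,0,0,0])

```text
time_s: 13.35
ee_pos: [494.0, -170.9, 39.1]
ee_rot: [-179.9, 0.2, -160.4]
force: [6.8, 1.3, -4.0]
gripper_width: 32.2
```

```bash
python3 look.py 12; python3 -c "
from h import *
f=pickle.load(open('wrist12.pkl','rb'));crop(f['frame'],200,80,110,160,5,'w12c')"
```

```text
13.35 [ 494.01998618 -170.92913919   39.08854725] [-179.88190353    0.21553056 -160.36902052] 32.21768799556276 [ 6.75719937  1.29994426 -3.97916947]
cell in seat [-10.73  -1.37   1.79] yaw err 0.030979477750470608
```

View pics/d12.png

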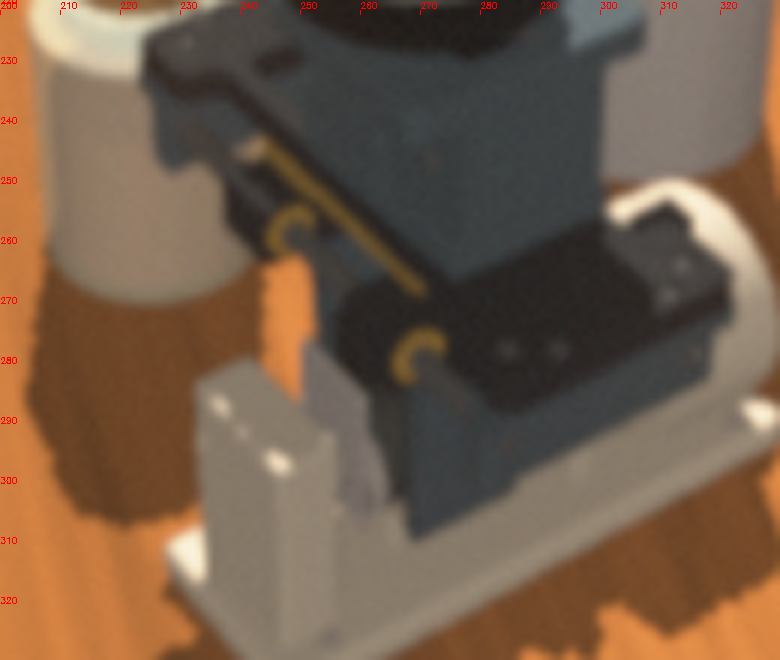

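Call:
arm_command(series=[0,0,-0.0035,0,0,0,0,0,0,0,0,0,0,0,0,0,0,0])

```text
time_s: 13.7
ee_pos: [494.2, -170.9, 38.1]
ee_rot: [-179.9, 0.2, -160.4]
force: [6.8, 1.3, -0.8]
gripper_width: 32.5
```

Call:
arm_command(series=[0.005,0.0018,0,0,0,0,0.005,0.0018,0,0,0,0,0.005,0.0018,0,0,0,0,0.005,0.0018,0,0,0,0,0.005,0.0018,0,0,0,0,0,0,0,0,0,0,0,0,0,0,0,0])

```text
time_s: 14.28
ee_pos: [502.6, -167.3, 37.6]
ee_rot: [-180.0, 0.0, -160.3]
force: [4.1, -0.4, 1.3]
gripper_width: 32.3
```

```bash
python3 look.py 13; python3 -c "
from h import *
f=pickle.load(open('wrist13.pkl','rb'));crop(f['frame'],200,80,110,160,5,'w13c')"
```

```text
14.2833 [ 502.62011842 -167.30649779   37.592901  ] [-1.79950179e+02  4.81073984e-02 -1.60339973e+02] 32.32762841108713 [ 4.12179242 -0.44653711  1.26551173]
cell in seat [-1.39 -0.85  0.29] yaw err 0.06002709175578147
```

View pics/d13.png

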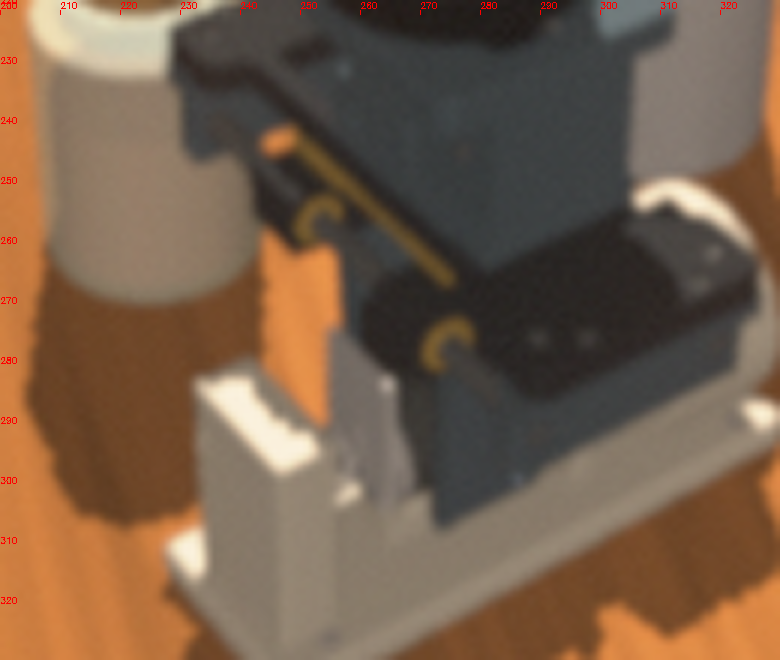

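View pics/w13c.png

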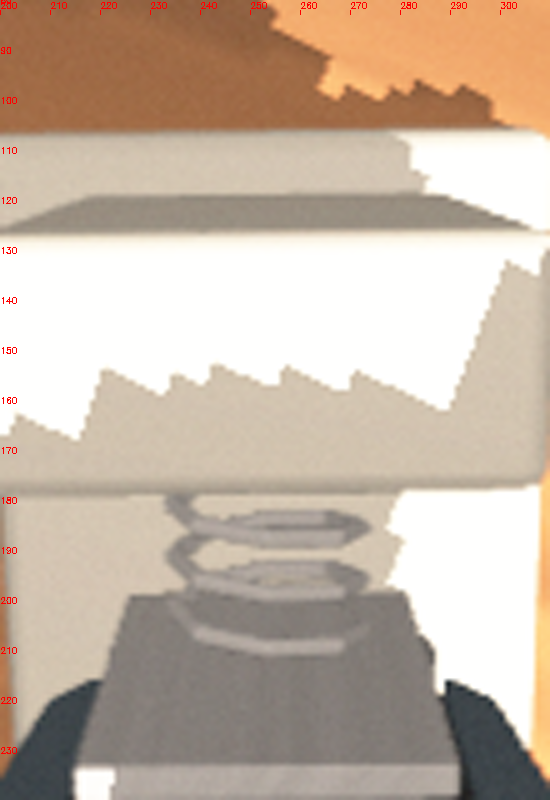

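Call:
arm_command(series=[0.0025,0.0009,0,0,0,0,0,0,0,0,0,0])

```text
time_s: 14.55
ee_pos: [503.2, -167.0, 37.5]
ee_rot: [-180.0, -0.0, -160.3]
force: [3.8, -2.1, 2.0]
gripper_width: 32.7
```

Call:
arm_command(series=[0,0,0,0,0,0,0,0,0,0,0,0,0,0,0,0,0,0,0,0,0,0,0,0,0,0,0,0,0,0,0,0,0,0,0,0], hand=0.7)

```text
time_s: 15.05
ee_pos: [502.7, -166.5, 37.1]
ee_rot: [180.0, -0.0, -160.4]
force: [-0.6, -0.3, -0.1]
gripper_width: 63.5
```

Call:
arm_command(series=[0,0,0.02,0,0,0,0,0,0.03,0,0,0,0,0,0.04,0,0,0,0,0,0.04,0,0,0,0,0,0.04,0,0,0,0,0,0.05,0,0,0,0,0,0.05,0,0,0,0,0,0.05,0,0,0,0,0,0.05,0,0,0,0,0,0.05,0,0,0,0.05,0.0178,0.02,0,0,0,0.05,0.0178,0,0,0,0,0,0,0,0,0,0])

```text
time_s: 16.13
ee_pos: [546.4, -151.7, 214.9]
ee_rot: [-179.9, 0.3, -160.3]
force: [0.7, -0.2, 0.3]
gripper_width: 64.0
```

```bash
python3 look.py 14
python3 - <<'E'
from fit import *
f=pickle.load(open('wrist14.pkl','rb'));crop(f['frame'],190,80,130,160,5,'w14c')
pl=[504.3,-165.8,np.radians(19.6)]
for n,x in dict(pl=(-29,-15,84),pr=(-29,15,84),flat=(-29,0,61.5),nubend=(29,0,61.5),lip=(25,0,68),sL=(0,-16.5,45),sR=(0,16.5,45)).items(): print(n,np.round(proj(f,T(pl,x)),1))
f=grab_frame("side");cv2.imwrite("pics/d14f.png",f["frame"][:,:,::-1])
E
```

```text
16.1333 [ 546.37832298 -151.65989948  214.86283597] [-179.89291336    0.26437267 -160.28591561] 63.955682110358886 [ 0.74135262 -0.19427324  0.34907405]
cell in seat [ 45.05  -0.78 177.57] yaw err 0.1140843900656634
pl [[237.4 110.5]]
pr [[271.3 110.6]]
flat [[254.3 110.1]]
nubend [[254.2 170. ]]
lip [[254.2 167.3]]
sL [[238.2 139. ]]
sR [[270.3 139.1]]
```

View pics/d14.png

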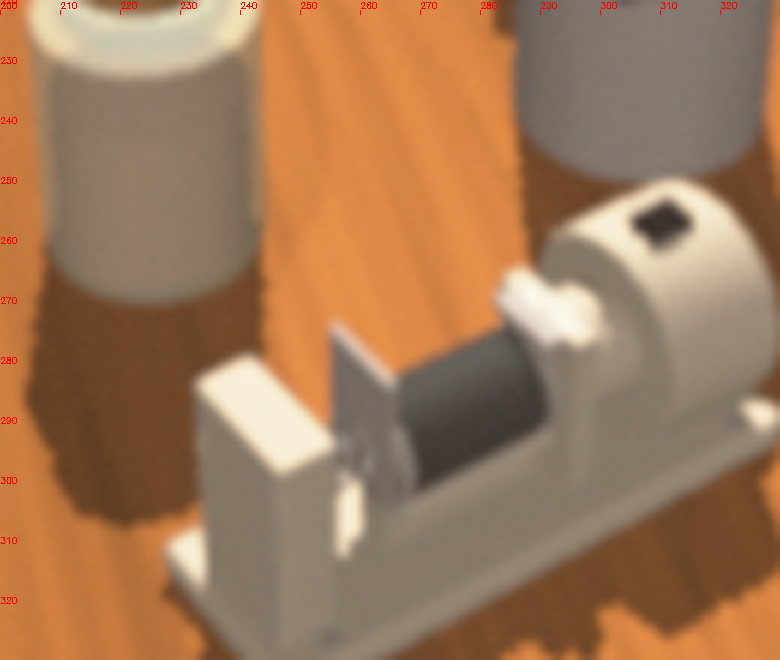

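View pics/w14c.png

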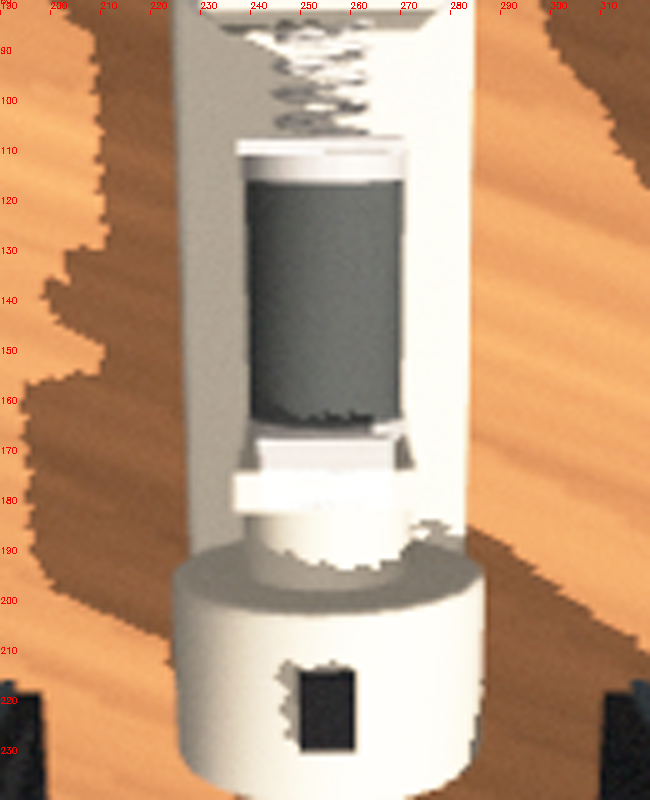

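View pics/d14f.png

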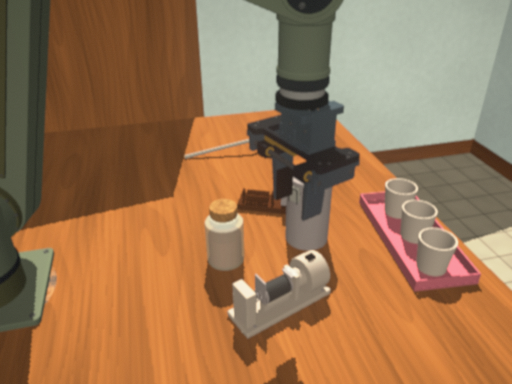

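Run:
```python
from h import *
f=grab_frame("scene");crop(f["frame"],190,130,110,110,6,"s15")
a=pickle.load(open("scene1.pkl","rb"))["frame"].astype(int);b=f["frame"].astype(int)
for n,(x,y,w,h) in dict(can=(195,165,35,50),jar=(262,165,22,28),ladle=(250,285,120,55)).items(): print(n,abs(a-b)[y:y+h,x:x+w].mean())
```

```text
can 4.537333333333334
jar 19.19751082251082
ladle 1.0591414141414142
```

View pics/s15.png

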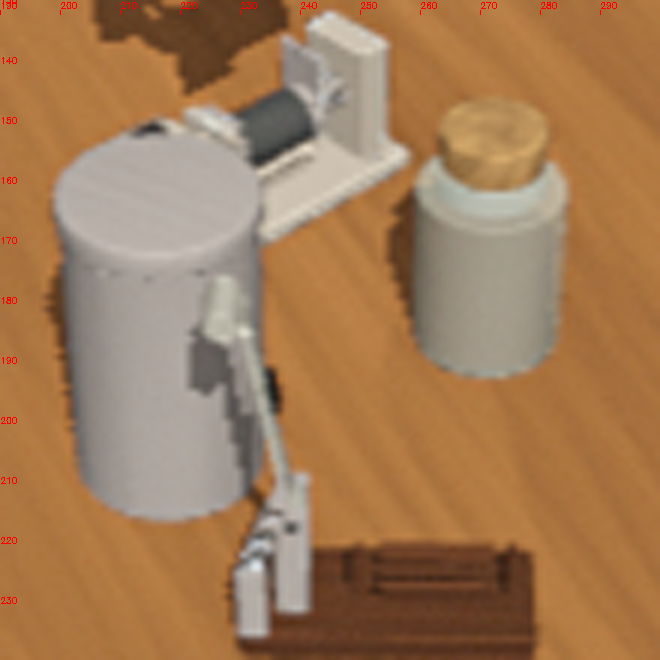

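```bash
python3 -c "
from workcell import env
s=env.state();print(s['time_s'],s['force'],abs(s['qvel']).max());print(env.job_done())"
```

```text
16.3333 [ 0.30503087 -0.70532448  1.02198534] 0.32460637416452565
the job is handed in; nothing more can be done
None
```

The cell is in the lamp's bay and the job is handed in, at 16.3 s of the 58 s allowed. No verdict was reported.

I gripped the clamp handle by its ends, lifted it round its arc past centre and let go, and it swung fully open by itself. I then lifted the cell out and pushed the spring plate back about 17 mm with its flat end. With the cell held level, I lowered it past the lip, eased it towards the end wall and let go. The cell was not rolled in nub-last; pressing the plate back that far let it pass the lip level.

**Last checks, all from the pictures:**
- **Cell:** it lies level and straight in the bay, with its nub end under the lip. The plate's front edge appeared within about 1 px of where it should be for 6 mm of spring travel.
- **Clamp arm and gripper:** the arm stands open, and the gripper is well clear at 215 mm height, touching nothing.
- **Bystanders:** the canister, jar and ladle look unmoved. The picture comparison flagged the jar (mean change 19, against about 5 and 1 for the other two). I put that down to the gripper's shadow on it in the earlier picture, because the jar stands upright in its usual place.

**Disagreements:** arm readings put the cell about 1 mm off sideways while loading, and the camera views showed 0.5 mm or less. The side and wrist cameras differed by 1 to 3 px on the lamp's base corners. All of this is inside the 4 mm tolerance.

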